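Ease open the spring-lid box and put the lemon in

TASK

Open the steel storage box by pressing down the push-button at its front, and steady the spring-loaded lid all the way as it comes up, so that it rises gently to its stop instead of flying open. Then put the lemon that lies on the stove top inside the box, leaving the lid open and everything else standing where it is.

Things in the scene. Friction and masses are not known exactly. Their poses are not given: they have to be found in the camera images.
- keeper: Plain steel storage box, fixed in place: 140 mm deep (its x axis, from front to back), 170 mm wide (its y axis), 66 mm high, walls and floor 4 mm thick, open inside (132 x 162 mm). Origin at the centre of its underside; z up. Its front (-x) looks towards the robot, within 0.2 rad; at the middle of the front stands the catch housing, 60 mm wide, x = -106 to -70 mm, 80 mm high, with the push-button in its top.
- keeper_floor (a point): Centre of the box's inner floor, 4 mm above the box's underside.
- button_top (a point): Centre of the top face of the black push-button, which moves with the button: at rest 94 mm above the box's underside, 22 mm above the top of the closed lid and 18 mm in front of the lid's front edge. The top measures 24 mm (x) by 44 mm (y).
- button (a joint): Travel of the push-button straight down, 0 (up) to 0.012 m. Spring-loaded, 1.5 N at rest to 4.5 N fully down. At about 0.007 to 0.009 m the bolt lets go of the lid; released, the button comes back up.
- lid (a joint): Opening angle of the lid, 0 (shut, held by the catch) to 1.05 rad (60 degrees, fully open at its stop, where the spring keeps it). The spring lifts the front edge with about 2 N; left to itself the lid flies open at about 5 rad/s. Past 0.35 rad it must stay slower than 3 rad/s. Fully open it leans over the rear half of the box, so the gripper can only get in with the tool leaning back towards the robot.
- lid_edge (a point): Middle of the top of the lid's front edge; moves with the lid. The lid is a flat steel plate 136 mm (hinge to front edge) x 168 mm x 6 mm; shut, its top is 72 mm above the box's underside (a 1.5 mm raised panel on top is only for looks).
- lid_hinge (a point): Middle of the lid's hinge line, which runs along the box's y axis at its rear top: 66 mm behind the box's origin and 66 mm above its underside. The lid's underside passes through it; the front edge swings up and back about it.
- lemon_center (a point): Centre of the lemon, 83 mm long (along its x axis) and 58 mm thick, lying loose on the stove top, left of the box (another lemon on the lower counter behind the stove is only scenery), about 0.12 kg.
- garlic: Garlic bulb, 50 mm, loose bystander in front of the lemon and the box. Origin at its underside.
- spice_jar: Spice jar, 41 mm across, 105 mm high, loose bystander at the left front corner of the stove top. Origin at its underside.

How it is judged (in metres and radians):
On the way, in this order (a step that is already met when the one before it is completed fails the run):
1. the lid is fully open (past 0.95 rad) (value of joint lid above 0.95 rad), for 0.2 s.
2. the lemon is inside the box (x of lemon_center in the frame of keeper between -0.066 and 0.066 m and y of lemon_center in the frame of keeper between -0.081 and 0.081 m and z of lemon_center in the frame of keeper below 0.055 m), for 0.2 s.
At the end, for the whole second after the job is handed in: The lid stands open at its stop (past 0.95 rad), the lemon lies inside the box's walls with its centre less than 55 mm above the box's underside, and garlic and spice jar are within 30 mm of where they stood (all of step 2 and value of joint lid above 0.95 rad and distance of each of garlic, spice_jar from where it was at the start of the episode below 0.03 m); the robot touches nothing.
It fails at once if the lid flies open: faster than 3 rad/s at any opening past 0.35 rad (value of joint lid above 0.35 rad and velocity of joint lid above 3 rad/s).
It fails at once if the garlic on the stove or the spice jar is pushed more than 30 mm (distance of any of garlic, spice_jar from where it was at the start of the episode above 0.03 m).
It also fails if it takes over 72 s, if anything falls off the work surface, if the arm or the gripper's body presses on something with over 40 N, if the wrist force passes 120 N, or if a joint passes its speed limit or range.

ROBOT

A 7-joint arm with a two-finger parallel gripper is mounted at the origin on a cart in front of the work surface, level with it; the furniture and walls round the work are solid. World frame = base frame: x ahead of the robot, y to its left, z up, the work surface at z = 0. Lengths are in m, angles in degrees, forces in N, time in s.
With the tool pointing down it reaches from about 0.425 to 0.875 m from the base axis. Payload 8.4 kg.
Tool frame: the origin (TCP) lies at the very end of the fingers, on their centre line; the grasp point (between the pads) lies 19 mm behind it; z points along the fingers, x is the direction in which the jaws open and shut, and the axes are right-handed (so a half turn about z gives the same grasp; the last joint's range is limited). The gripper opens to 85 mm and grips with 20 to 120 N. Pads are 22 mm wide; open, the fingers measure 114 mm over their backs; the gripper's body (76 mm by 85 mm) begins 54 mm behind the grasp point. The pads swing forward as they close: fully open they stand 13 mm farther back than shut.
Start: joints at [-70.256, 19.091, 2.286, 83.961, -0.768, 76.965, -3.352], TCP at [0.279, 0.587, 0.231] pointing down, gripper open.
Joint ranges: [-147.57, 147.57], [-21.85, 119.76], [-74.77, 79.35], [14.55, 137.4], [-85.83, 265.84], [4.83, 119.75], [-152.11, 152.11]. Speed limits (degrees/s): [127.2, 127.2, 159.86, 159.86, 180, 180, 180].

INTERFACE

Orientations are given as [roll, pitch, yaw] about the fixed x, y, z axes, in that order (R = Rz(yaw) Ry(pitch) Rx(roll)).
In Python, from station import telemetry, camera, camera_model, workorder gives the robot as it stands. The module is installed in compiled form; this text tells all that it offers.
- The arm moves only by the shell command python3 -m handwheel 'ROWS' [FORCE]. ROWS is JSON, a list of rows, each a list of 3 entries, a list of its own where there are three numbers: the shift along the tool's x, y, z in cm, then the turn about the tool's z in rad, then the closure, from 0 (fully open) to 1 (shut). A call has 1 to 12 rows; each row is the pose to reach, as a shift and turn from the pose measured when the call began, along the tool's axes at that moment; what a row does not reach only later rows make up. A row lasts 1/10 s, in which the tool goes at most 50 mm and 8.59 degrees, less where a joint would pass 70% of its speed; a pose out of reach is approached as far as the arm can. A call with a gripper value outside its range is refused whole. The fingers move at their own pace and stop on an object; FORCE is the grip in N (left out, the last holds). Time passes only in rows, so rows that repeat a pose let the fingers close. It gives the time, the measured TCP pose, the force and the opening at its end, in the units of the state.
- telemetry.get_state(): the state, without advancing time (a new reading comes with each control period).
- camera(name): name is "scene" or "side" or "wrist"; returns the picture (400x640x3 uint8, red, green, blue); there is no depth.
- camera_model(name): a dict with "fx", "fy", "cx", "cy" (pixels), "cam_to_world" (4x4, takes a point from camera to world coordinates). Camera axes: x right, y down, z forward; pixel columns grow to the right and rows downward; lengths in m; the calibration is good to about 2 mm. A picture is of the moment at which its call begins: read the wrist's pose just before it. camera_model takes no time and is no camera call; for the wrist camera it gives the pose at the moment of the call.
- workorder.job_done(): hands the job in, once; it reports no verdict.
The state is a dict: "clock": time; "qpos": joint angles; "joint_velocities": joint speeds; "tau": joint torques, N m; "position": TCP position; "tcp_rot": TCP orientation; "ft_force": force on the tool from outside, world axes, zero at the start; "torque": the same for the moment, N m; "grip_width": opening from 0.0 (shut) to 1.0 (fully open).
Only numpy, scipy, OpenCV 4.12 (cv2) and the standard library are available. Lean on these libraries where they do the work, as an engineer would, in place of code of your own. Each camera call takes 0.05 s, during which the arm holds its last target.

## Working session

There is one attempt and no reset: what is moved stays moved. The work goes in short steps, Python scripts to look and compute and a shell command to move; the robot and the scene stay as the last step left them, time stands still between calls to the robot, and variables do not carry over. Pictures are saved under pics/ and viewed, and the job is handed in when it is done.

```bash
mkdir -p pics; ls; python3 - <<'E'
from station import telemetry,camera,camera_model
import cv2,numpy as np
s=telemetry.get_state(); print(s)
for n in ("scene","side","wrist"):
    m=camera_model(n); print(n,{k:np.round(v,4).tolist() for k,v in m.items()})
    cv2.imwrite(f"pics/{n}0.png",camera(n)[:,:,::-1])
E
```

```text
pics
{'clock': 0.0, 'qpos': array([-70.25678801,  19.13207941,   2.28633992,  84.01282508,
        -0.76817119,  76.96590218,  -3.35080152]), 'joint_velocities': array([-0.04629394, -0.05048235, -0.01355553, -0.07707743, -0.02467347,
       -0.11549605, -0.05210411]), 'tau': array([-2.33600695e-04, -6.58539391e+01,  1.36520181e+00, -4.05584657e+01,
        1.65984122e-02,  1.20959838e-02,  2.84640527e-05]), 'position': array([0.2789227 , 0.58658968, 0.23040299]), 'tcp_rot': array([1.79993343e+02, 9.53136002e-02, 6.45712978e+01]), 'ft_force': array([-0.54350558,  0.17129578,  0.18834785]), 'torque': array([ 0.00543054,  0.0413258 , -0.0278842 ]), 'grip_width': 1.002072500454043}
scene {'fx': 463.1591, 'fy': 463.1591, 'cx': 321.1535, 'cy': 196.1112, 'cam_to_world': [[-0.4426, -0.5773, 0.6862, -0.127], [-0.8964, 0.2653, -0.355, 0.4994], [0.0229, -0.7723, -0.6349, 0.6702], [0.0, 0.0, 0.0, 1.0]]}
side {'fx': 424.4395, 'fy': 424.4395, 'cx': 319.3751, 'cy': 198.5052, 'cam_to_world': [[0.2508, 0.3827, -0.8892, 1.4175], [0.9678, -0.0785, 0.2392, -0.0794], [0.0217, -0.9205, -0.3901, 0.4819], [0.0, 0.0, 0.0, 1.0]]}
wrist {'fx': 321.3743, 'fy': 321.3743, 'cx': 317.7459, 'cy': 197.3255, 'cam_to_world': [[0.4294, 0.8547, 0.2917, 0.2032], [0.9031, -0.4064, -0.1386, 0.6219], [0.0001, 0.323, -0.9464, 0.3719], [0.0, 0.0, 0.0, 1.0]]}
```

View pics/scene0.png

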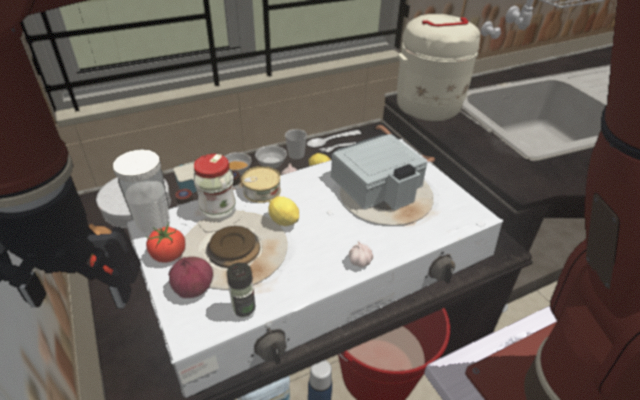

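View pics/side0.png

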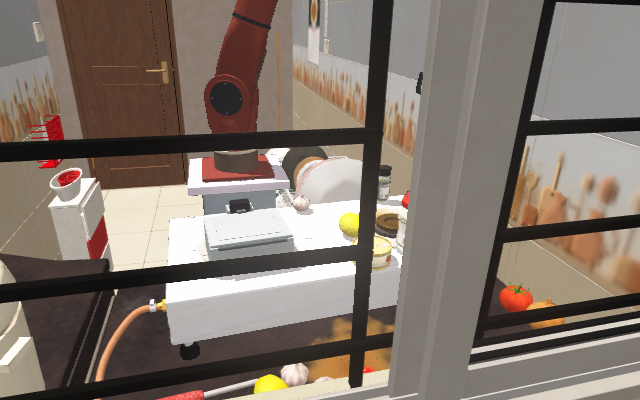

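View pics/wrist0.png

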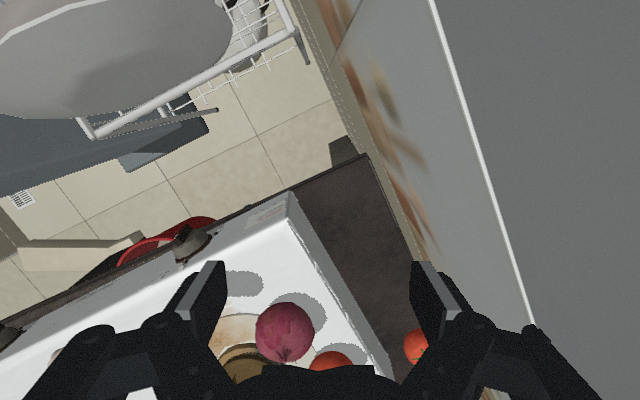

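Scene view: box around (380,175) with black button at (404,171), lemon (284,211), garlic (360,254), jar (241,290). Side view: lid around (248,228), button (239,206), lemon (350,223). I'll zoom in for corners.

```bash
python3 - <<'E'
import cv2
a=cv2.imread("pics/scene0.png")[125:225,320:445]; cv2.imwrite("pics/sc_z.png",cv2.resize(a,None,fx=6,fy=6,interpolation=cv2.INTER_CUBIC))
a=cv2.imread("pics/side0.png")[190:270,190:320]; cv2.imwrite("pics/si_z.png",cv2.resize(a,None,fx=6,fy=6,interpolation=cv2.INTER_CUBIC))
E
```

```text
(no output)
```

View pics/sc_z.png

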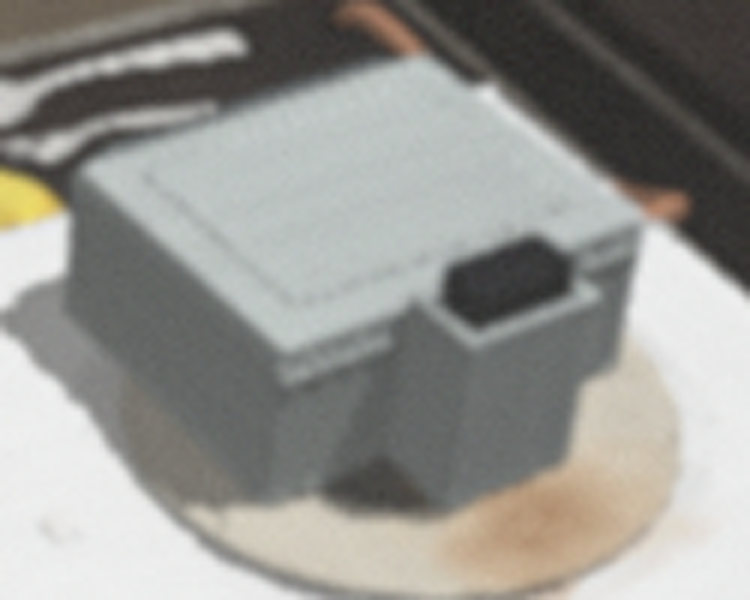

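View pics/si_z.png

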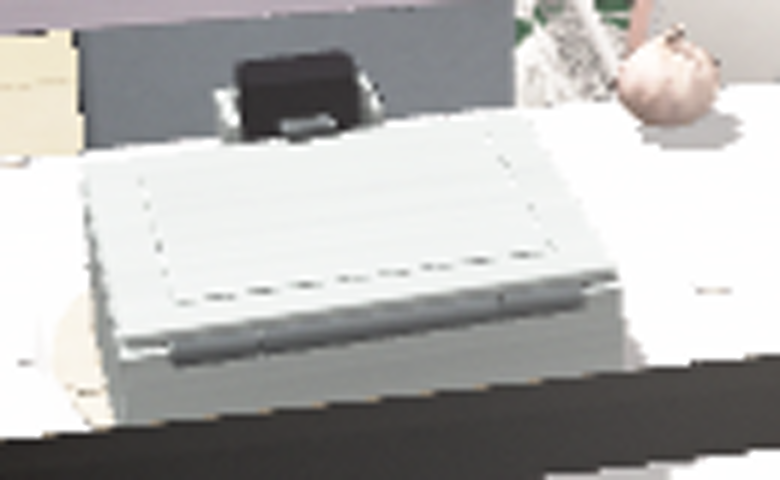

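```bash
cat > h.py <<'E'
import numpy as np
from station import telemetry,camera,camera_model
def ray(n,u,v,m=None):
    m=m or camera_model(n); T=np.array(m["cam_to_world"])
    d=T[:3,:3]@np.array([(u-m["cx"])/m["fx"],(v-m["cy"])/m["fy"],1]); return T[:3,3],d/np.linalg.norm(d)
def plane(n,u,v,z,m=None):
    o,d=ray(n,u,v,m); return o+d*(z-o[2])/d[2]
def tri(a,b):
    A=np.zeros((3,3));r=np.zeros(3)
    for o,d in (a,b):
        P=np.eye(3)-np.outer(d,d);A+=P;r+=P@o
    x=np.linalg.solve(A,r); return x,[np.linalg.norm((np.eye(3)-np.outer(d,d))@(x-o)) for o,d in(a,b)]
E
python3 - <<'E'
from h import *
np.set_printoptions(precision=4,suppress=True)
sc={'LR':(80,170),'LF':(278,352),'RF':(642,222),'RR':(425,58)}
si={'LR':(620,275),'LF':(535,110),'RF':(85,160),'RR':(120,340)}
for k in sc:
    a=(sc[k][0]/6+320,sc[k][1]/6+125); b=(si[k][0]/6+190,si[k][1]/6+190)
    x,e=tri(ray("scene",*a),ray("side",*b)); print(k,x,np.round(e,4),plane("scene",*a,.072),plane("side",*b,.072))
# button front face / top back corners
print(plane("scene",320+510/6,125+262/6,.094))
import cv2
for n in("scene","side"):
    I=cv2.imread(f"pics/{n}0.png");h=cv2.cvtColor(I,cv2.COLOR_BGR2HSV)
    m=cv2.inRange(h,(20,120,90),(35,255,255))
    c,_,st=None,None,None
    nn,l,st,ce=cv2.connectedComponentsWithStats(m)
    for i in range(1,nn):
        if st[i,4]>40: print(n,st[i],ce[i],plane(n,*ce[i],.029))
print("garlic",plane("scene",360,256,.02),"jar",plane("scene",243,312,0))
E
```

```text
LR [0.652  0.0704 0.0677] [0.0022 0.0022] [0.6464 0.0711 0.072 ] [0.6617 0.0707 0.072 ]
LF [0.517  0.0629 0.0716] [0.003 0.003] [0.5168 0.0599 0.072 ] [0.5211 0.0651 0.072 ]
RF [ 0.5289 -0.1054  0.0713] [0.0008 0.0008] [ 0.5284 -0.1057  0.072 ] [ 0.5315 -0.1047  0.072 ]
RR [ 0.6641 -0.0961  0.0688] [0.0011 0.0011] [ 0.6603 -0.0944  0.072 ] [ 0.6713 -0.095   0.072 ]
[ 0.5036 -0.0256  0.094 ]
scene [310 153  20  11 144] [318.1597 158.1458] [0.6988 0.0834 0.029 ]
scene [270 197  28  24 494] [283.3664 208.5445] [0.5623 0.2314 0.029 ]
side [339 213  20  24 392] [349.4337 224.0434] [0.5518 0.2298 0.029 ]
side [157 299   9  11  49] [161.8367 304.2449] [ 0.7773 -0.1801  0.029 ]
side [253 374  36  20 452] [268.9912 383.5819] [ 0.9885 -0.028   0.029 ]
garlic [0.3826 0.1481 0.02  ] jar [0.3696 0.3887 0.    ]
```

```bash
cat >> h.py <<'E'
from scipy.spatial.transform import Rotation as R
O=np.array([.5925,-.017,0]);YAW=0.065
def w(xb,yb,z):
    c,s=np.cos(YAW),np.sin(YAW); return O+np.array([c*xb-s*yb,s*xb+c*yb,z])
def go(p,yaw=None):
    s=telemetry.get_state(); Rm=R.from_euler('xyz',s["tcp_rot"],degrees=True)
    d=Rm.inv().apply(np.array(p)-s["position"])*100
    t=None if yaw is None else -np.radians((yaw-s["tcp_rot"][2]+90)%180-90)
    print("t",round(s["clock"],2),"pos",np.round(s["position"],4),"rpy",np.round(s["tcp_rot"],2),"F",np.round(s["ft_force"],2),"g",round(s["grip_width"],3)); print("shift cm",np.round(d,2),"turn",t)
E
python3 -c "
from h import *
go(w(-.073,0,.16),93.7)"
```

```text
t 0.15 pos [0.2789 0.5867 0.2306] rpy [1.800e+02 7.000e-02 6.457e+01] F [ 0.82  0.61 -0.84] g 1.0
shift cm [-44.61  47.86   7.12] turn -0.5083683482859023
```

```bash
python3 -m handwheel '[[[-3,3,0],-0.04,1],[[-6,6.4,0],-0.08,1],[[-9,9.6,0],-0.12,1],[[-12,12.8,0],-0.16,1],[[-15,16,0],-0.2,1],[[-18,19.2,0],-0.24,1],[[-21,22.4,0],-0.28,1],[[-24,25.6,0],-0.32,1],[[-27,28.8,0],-0.36,1],[[-30,32,0],-0.4,1],[[-33,35.2,0],-0.44,1],[[-36,38.4,0],-0.47,1]]' 40; python3 -c "
from h import *
go(w(-.073,0,.16),93.7)"
```

```text
clock: 1.35
position: [0.4714, 0.0949, 0.2312]
tcp_rot: [-180.0, 0.0, 91.6]
ft_force: [0.1, 0.6, 0.0]
grip_width: 0.001
t 1.35 pos [0.4714 0.0949 0.2312] rpy [-1.7998e+02  5.0000e-02  9.1600e+01] F [0.09 0.56 0.04] g 0.001
shift cm [-11.79   4.5    7.12] turn -0.03672415963997676
```

```bash
python3 -m handwheel '[[[-3,1,1],-0.01,1],[[-6,2.2,3],-0.02,1],[[-9,3.4,5],-0.037,1],[[-11.8,4.5,7.1],-0.037,1],[[-11.8,4.5,7.1],-0.037,1],[[-11.8,4.5,7.1],-0.037,1]]'; python3 -c "
from h import *
go(w(-.073,0,.10),93.7)
import cv2
for n in ('scene','wrist','side'):
  cv2.imwrite(f'pics/{n}1.png',camera(n)[:,:,::-1])
a=cv2.imread('pics/scene1.png')[75:225,320:445]; cv2.imwrite('pics/sc_z1.png',cv2.resize(a,None,fx=4,fy=4,interpolation=cv2.INTER_CUBIC))"
```

```text
clock: 1.95
position: [0.5192, -0.0224, 0.1597]
tcp_rot: [-179.9, 0.1, 93.6]
ft_force: [0.6, 0.6, 0.2]
grip_width: 0.005
t 1.95 pos [ 0.5192 -0.0224  0.1597] rpy [-1.7989e+02  7.0000e-02  9.3620e+01] F [0.6  0.64 0.15] g 0.005
shift cm [0.07 0.06 5.97] turn -0.0013533913973643934
```

View pics/sc_z1.png

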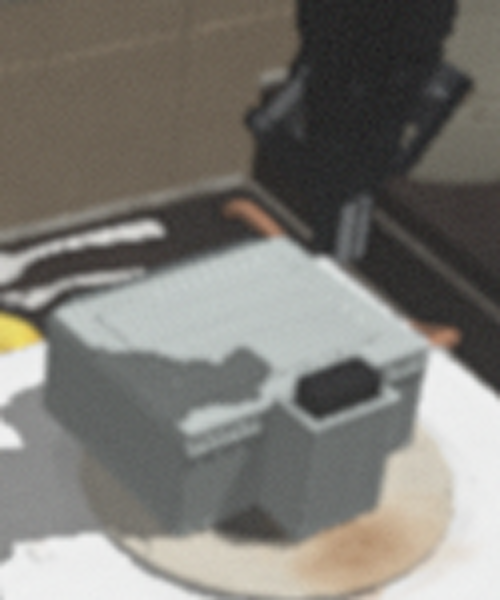

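View pics/wrist1.png

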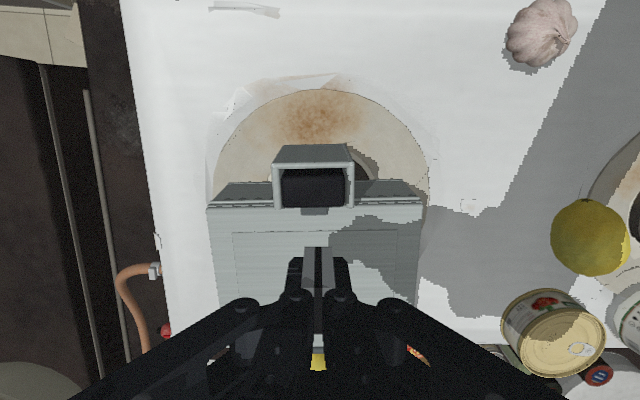

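View pics/side1.png

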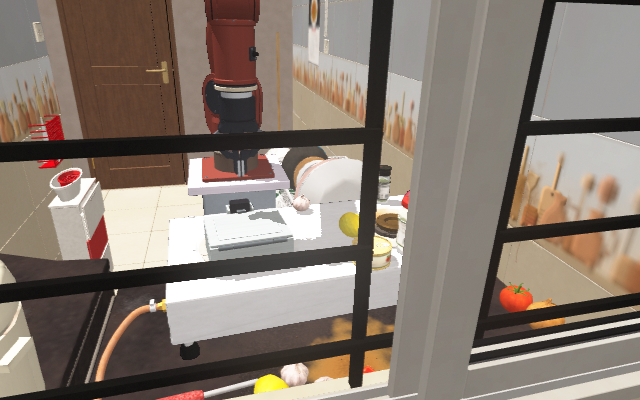

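Wrist view: button top rows about 168–206 at columns 280–345, lid front corners about (208,208) and (421,205), finger tips at (318,250). I'll check these against the box estimate.

```bash
python3 -c "
from h import *
np.set_printoptions(precision=4,suppress=True)
for u,v in((208,208),(421,205)): print(plane('wrist',u,v,.072))
for u,v in((281,170),(344,168),(283,206),(345,205)): print(plane('wrist',u,v,.094))
print('exp',w(-.07,-.084,.072),w(-.07,.084,.072),w(-.1,-.022,0),w(-.1,.022,0),w(-.076,-.022,0),w(-.076,.022,0))
m=camera_model('wrist');T=np.array(m['cam_to_world'])
for P in(w(-.073,0,.16),w(-.084,0,.16),w(-.062,0,.16)):
  p=T[:3,:3].T@(P-T[:3,3]);print(p[:2]/p[2]*m['fx']+[m['cx'],m['cy']])
"
python3 - <<'E'
import cv2
a=cv2.imread('pics/wrist1.png')[130:330,200:440]; cv2.imwrite('pics/wz1.png',cv2.resize(a,None,fx=3,fy=3,interpolation=cv2.INTER_CUBIC))
E
```

```text
[ 0.5288 -0.1046  0.072 ]
[0.5156 0.0577 0.072 ]
[ 0.4896 -0.0476  0.094 ]
[ 0.4854 -0.0059  0.094 ]
[ 0.515  -0.0455  0.094 ]
[ 0.5115 -0.0028  0.094 ]
exp [ 0.5281 -0.1054  0.072 ] [0.5172 0.0623 0.072 ] [ 0.4941 -0.0454  0.    ] [ 0.4913 -0.0015  0.    ] [ 0.5181 -0.0439  0.    ] [0.5152 0.     0.    ]
[316.6161 263.4154]
[316.6215 243.7425]
[316.611  282.2393]
```

View pics/wz1.png

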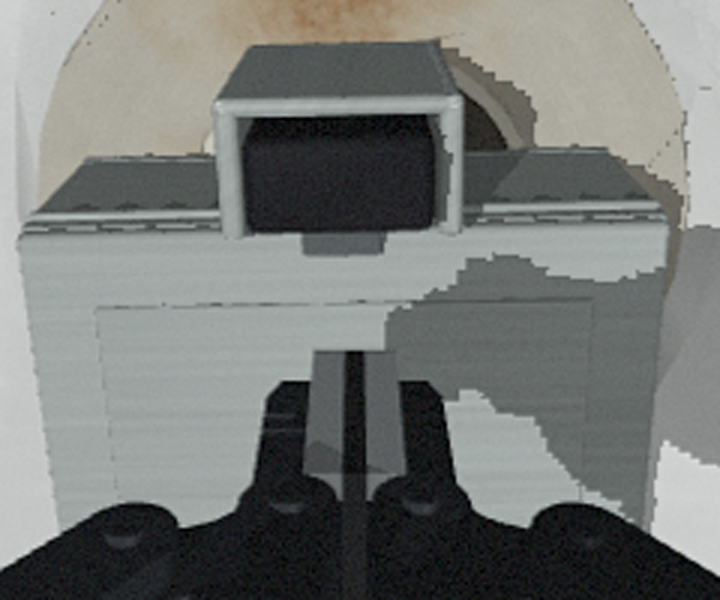

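```bash
python3 -m handwheel '[[[0,0,2],0,1],[[0,0,4.5],0,1],[[0,0,6],0,1],[[0,0,6.3],0,1],[[0,0,6.6],0,1],[[0,0,6.6],0,1]]'; python3 -m handwheel '[[[0,0,0.3],0,1],[[0,0,0.5],0,1],[[0,0,0.7],0,1],[[0,0,0.8],0,1],[[0,0,0.9],0,1],[[0,0,0.9],0,1]]'; python3 -c "
from h import *
go(w(-.073,0,.083),93.7)"
```

```text
clock: 2.7
position: [0.5203, -0.0203, 0.0955]
tcp_rot: [179.9, -0.0, 93.8]
ft_force: [-0.4, 0.2, -0.2]
grip_width: 0.004
clock: 3.3
position: [0.5209, -0.0202, 0.0868]
tcp_rot: [179.8, -0.0, 93.8]
ft_force: [2.0, 0.6, 5.5]
grip_width: -0.007
t 3.3 pos [ 0.5209 -0.0202  0.0868] rpy [ 1.7985e+02 -1.0000e-02  9.3850e+01] F [1.96 0.62 5.51] g -0.007
shift cm [-0.15 -0.14  0.38] turn 0.002585348436755559
```

```bash
python3 -m handwheel '[[[0,-0.1,0.15],0,1],[[0,-0.1,0.3],0,1],[[0,-0.1,0.4],0,1],[[0,-0.1,0.4],0,1]]'; python3 -c "
from h import *
go(w(-.073,0,.083),93.7)
import cv2
for n in ('scene','wrist'):
  cv2.imwrite(f'pics/{n}2.png',camera(n)[:,:,::-1])
a=cv2.imread('pics/scene2.png')[75:225,320:445];a=cv2.resize(a,None,fx=3,fy=3)
b=cv2.imread('pics/wrist2.png')[100:325,120:500]
cv2.imwrite('pics/c2.png',np.hstack([a,cv2.resize(b,(400,450))]))"
```

```text
clock: 3.7
position: [0.5204, -0.0202, 0.0831]
tcp_rot: [179.8, -0.0, 93.8]
ft_force: [1.6, -0.5, 6.2]
grip_width: -0.0
t 3.7 pos [ 0.5204 -0.0202  0.0831] rpy [ 1.7979e+02 -1.0000e-02  9.3850e+01] F [ 1.55 -0.49  6.22] g -0.0
shift cm [-0.14 -0.09  0.01] turn 0.0025503688697434703
```

View pics/c2.png

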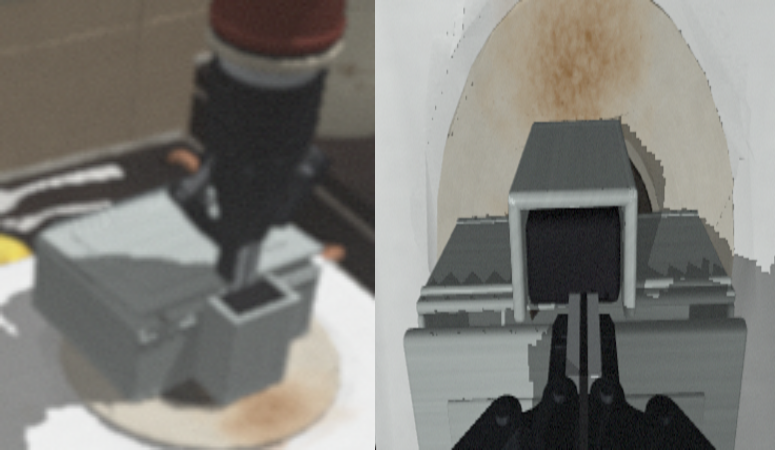

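The lid has come up about 0.1 rad and rests under the finger tips. I'll follow its arc slowly.

```bash
python3 -m handwheel '[[[0,0.4,0],0,1],[[0,0.65,-0.3],0,1],[[0,0.8,-0.9],0,1],[[0,0.9,-1.6],0,1],[[0,1.1,-2.2],0,1],[[0,1.3,-2.9],0,1],[[0,1.55,-3.5],0,1],[[0,1.85,-4.15],0,1],[[0,2.15,-4.75],0,1],[[0,2.5,-5.35],0,1],[[0,2.5,-5.35],0,1]]'; python3 -c "
from h import *
go(w(-.0504+.003,0,.1365),93.7)
import cv2
for n in ('scene','wrist'):
  cv2.imwrite(f'pics/{n}3.png',camera(n)[:,:,::-1])
a=cv2.imread('pics/scene3.png')[75:225,320:445];a=cv2.resize(a,None,fx=3,fy=3)
b=cv2.imread('pics/wrist3.png')[100:325,120:500]
cv2.imwrite('pics/c3.png',np.hstack([a,cv2.resize(b,(400,450))]))"
```

```text
clock: 4.9
position: [0.5459, -0.0185, 0.1376]
tcp_rot: [179.7, -0.0, 93.9]
ft_force: [-3.0, 1.1, 2.7]
grip_width: -0.004
t 4.9 pos [ 0.5459 -0.0185  0.1376] rpy [ 1.7973e+02 -1.0000e-02  9.3850e+01] F [-2.98  1.08  2.66] g -0.004
shift cm [-0.16 -0.09  0.11] turn 0.0026575036579510195
```

View pics/c3.png

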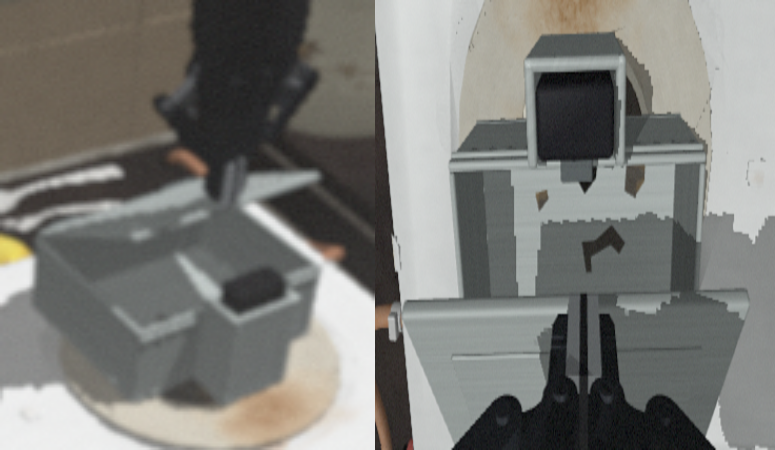

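```bash
python3 -m handwheel '[[[0,0.2,-0.5],0,1],[[0,0.45,-1.0],0,1],[[0,0.9,-1.5],0,1],[[0,1.3,-2.05],0,1],[[0,1.8,-2.5],0,1],[[0,2.3,-3.0],0,1],[[0,2.8,-3.4],0,1],[[0,3.3,-3.85],0,1],[[0,3.9,-4.2],0,1],[[0,4.5,-4.6],0,1],[[0,5.1,-5.0],0,1],[[0,5.1,-5.2],0,1]]'; python3 -c "
from h import *
go(w(.0035,0,.19),93.7)
import cv2
for n in ('scene','wrist'):
  cv2.imwrite(f'pics/{n}4.png',camera(n)[:,:,::-1])
a=cv2.imread('pics/scene4.png')[75:225,320:445];a=cv2.resize(a,None,fx=3,fy=3)
b=cv2.imread('pics/wrist4.png')[100:325,120:500]
cv2.imwrite('pics/c4.png',np.hstack([a,cv2.resize(b,(400,450))]))"
```

```text
clock: 6.2
position: [0.5969, -0.0152, 0.189]
tcp_rot: [179.7, 0.0, 93.9]
ft_force: [-0.0, 0.3, -0.7]
grip_width: 0.001
t 6.2 pos [ 0.5969 -0.0152  0.189 ] rpy [1.7974e+02 4.0000e-02 9.3860e+01] F [-0.02  0.33 -0.65] g 0.001
shift cm [-0.15 -0.1  -0.1 ] turn 0.002718092132614652
```

View pics/c4.png

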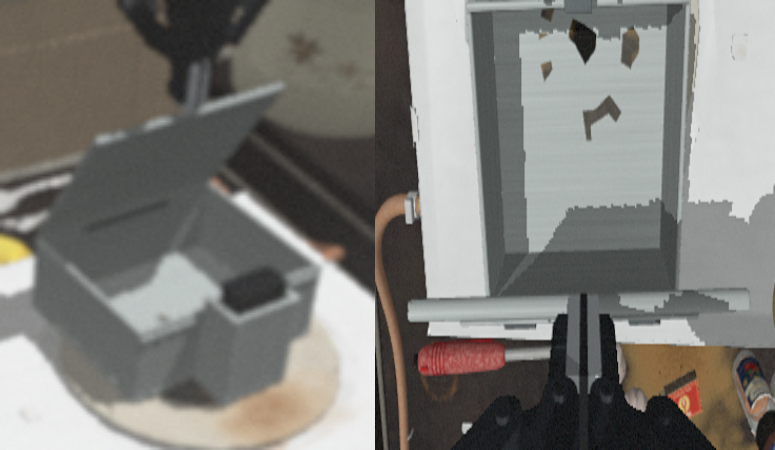

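The lid stands open at its stop with no contact force. Next the lemon.

```bash
python3 -m handwheel '[[[0,0,-3],0,1],[[0,0,-6],0,1],[[3,0,-7],0,1],[[7,-0.5,-7],0,0.5],[[11,-0.5,-7],0,0],[[15,-0.5,-7],0,0],[[19,-0.5,-7],0,0],[[22,-0.5,-7],0,0],[[24.5,-0.5,-7],0,0],[[24.5,-0.5,-7],0,0],[[24.5,-0.5,-7],0,0]]'; python3 -c "
from h import *
go((.556,.231,.15),93.7)
import cv2
for n in ('scene','wrist'):
  cv2.imwrite(f'pics/{n}5.png',camera(n)[:,:,::-1])
m=camera_model('wrist');T=np.array(m['cam_to_world']);print(T.tolist())"
```

```text
clock: 7.4
position: [0.5741, 0.2285, 0.258]
tcp_rot: [179.8, 0.1, 93.9]
ft_force: [0.5, 0.1, 0.1]
grip_width: 1.0
t 7.4 pos [0.5741 0.2285 0.258 ] rpy [1.7983e+02 8.0000e-02 9.3870e+01] F [0.46 0.12 0.12] g 1.0
shift cm [ 0.39 -1.82 10.79] turn 0.002987736804644842
[[-0.06498533629453347, 0.9430379393329796, 0.32627649477903325, 0.49040435618634737], [0.997886212869821, 0.061377214613231895, 0.02135283799981286, 0.2211131282718707], [0.00011059390294869998, 0.32697443708175017, -0.9450331768060103, 0.39952111206203805], [0.0, 0.0, 0.0, 1.0]]
```

View pics/wrist5.png

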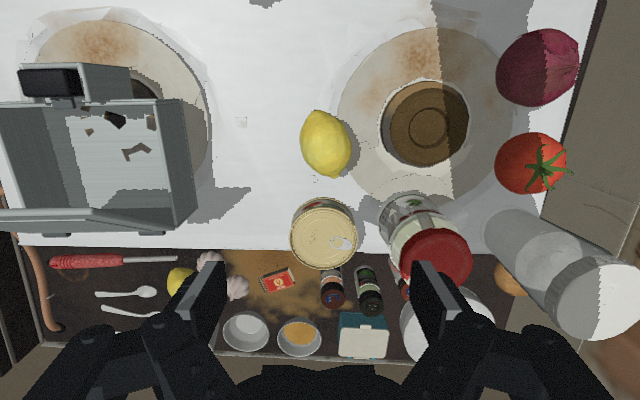

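View pics/scene5.png

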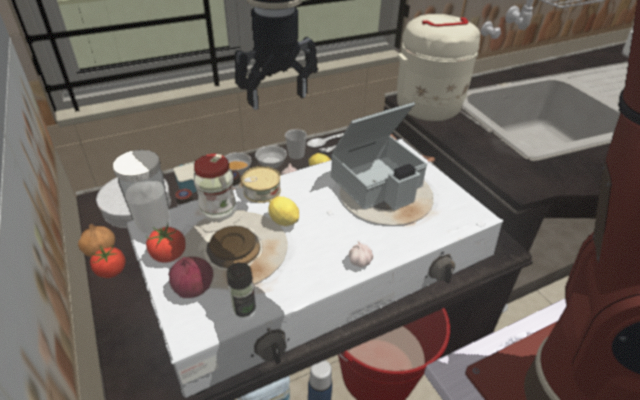

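Wrist view: lemon at about (326,144), its long axis near image-vertical (world x), a can just behind it at (323,235), burner plate to its left.

```bash
python3 - <<'E'
from h import *
import cv2
I=cv2.imread("pics/wrist5.png");h=cv2.cvtColor(I,cv2.COLOR_BGR2HSV)
m=cv2.inRange(h,(20,110,60),(36,255,255))
n,l,st,ce=cv2.connectedComponentsWithStats(m)
ok=[i for i in range(1,n) if abs(ce[i][0]-326)<25 and abs(ce[i][1]-144)<25 and st[i,4]>500]
i=ok[0];print(st[i],ce[i])
c,_=cv2.findContours((l==i).astype(np.uint8),cv2.RETR_EXTERNAL,cv2.CHAIN_APPROX_NONE)
pts=np.array([plane("wrist",*p[0],.029)[:2] for p in c[0]])
(cx,cy),(a,b),an=cv2.fitEllipse(pts.astype(np.float32)*1000);print("ellipse mm",cx,cy,a,b,"long axis deg",an-90)
print("centroid",plane("wrist",*ce[i],.029))
# triangulate with scene
I=cv2.imread("pics/scene5.png");h=cv2.cvtColor(I,cv2.COLOR_BGR2HSV)
mm=cv2.inRange(h,(18,90,60),(38,255,255));n,l,st,c2=cv2.connectedComponentsWithStats(mm)
for j in range(1,n):
    if abs(c2[j][0]-284)<12 and abs(c2[j][1]-210)<12: print(st[j],c2[j],tri(ray("wrist",*ce[i]),ray("scene",*c2[j])))
print("can top rear/front",plane("wrist",323,202,.05),plane("wrist",290,235,.05),plane("wrist",325,272,.05))
E
```

```text
[ 300  110   51   68 2537] [325.13598739 143.48916043]
ellipse mm 553.4744873046875 234.0114288330078 54.89714050292969 76.23157501220703 long axis deg 21.763153076171875
centroid [0.55222128 0.23371988 0.029     ]
[269 196  30  29 664] [283.14307229 210.36746988] (array([0.55213339, 0.23470705, 0.03299308]), [np.float64(0.0012561870484127948), np.float64(0.0012561870484128692)])
can top rear/front [0.61639245 0.23544673 0.05      ] [0.66095657 0.19890763 0.05      ] [0.70916656 0.24449577 0.05      ]
```

```bash
python3 - <<'E'
from h import *
print("brown left edge",plane("wrist",380,125,.02),"plate edge",plane("wrist",338,100,.005),plane("wrist",352,170,.005))
print("finger tip ctrs open",.554-.05*np.sin(np.radians(22)),.234+.05*np.cos(np.radians(22)))
go((.5457,.2306,.12),112)
E
```

```text
brown left edge [0.52820631 0.29594545 0.02      ] plate edge [0.50423079 0.24592282 0.005     ] [0.58739644 0.27079016 0.005     ]
finger tip ctrs open 0.5352696703292045 0.28035919272833937
t 7.5 pos [0.5747 0.2271 0.2585] rpy [1.798e+02 7.000e-02 9.373e+01] F [ 0.57 -0.6   0.21] g 1.004
shift cm [ 0.56 -2.92 13.83] turn -0.31891205428290476
```

```bash
python3 -m handwheel '[[[0.2,-1,2],-0.1,0.1],[[0.4,-2,5],-0.2,0.1],[[0.6,-2.9,9],-0.3,0.1],[[0.6,-2.9,13],-0.32,0.1],[[0.6,-2.9,15],-0.32,0.1],[[0.6,-2.9,15],-0.32,0.1],[[0.6,-2.9,15],-0.32,0.1]]' 30; python3 -c "
from h import *
go((.5457,.2306,.012),112)
import cv2
cv2.imwrite(f'pics/wrist6.png',camera('wrist')[:,:,::-1])"
```

```text
clock: 8.2
position: [0.5465, 0.2301, 0.1092]
tcp_rot: [179.8, 0.1, 112.0]
ft_force: [-0.0, 0.6, 1.0]
grip_width: 0.899
t 8.2 pos [0.5465 0.2301 0.1092] rpy [1.7980e+02 1.5000e-01 1.1196e+02] F [-0.03  0.55  1.04] g 0.899
shift cm [ 0.1  -0.09  9.72] turn -0.0006154591761439406
```

View pics/wrist6.png

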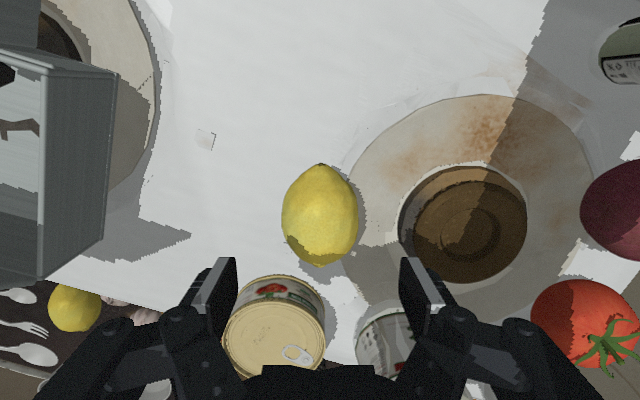

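Lemon upright at (320,213), centred between the fingers (columns 235–400). Descending.

```bash
python3 -m handwheel '[[[0,0,3],0,0.1],[[0,0,6],0,0.1],[[0,0,8],0,0.1],[[0,0,9],0,0.1],[[0,0,9.7],0,0.1],[[0,0,9.7],0,0.1]]' 30; python3 -c "
from h import *
go((.5457,.2306,.012),112)
import cv2
cv2.imwrite(f'pics/wrist7.png',camera('wrist')[:,:,::-1])"
```

```text
clock: 8.85
position: [0.548, 0.2306, 0.0134]
tcp_rot: [179.7, 0.1, 112.0]
ft_force: [0.6, -0.1, -0.5]
grip_width: 0.896
t 8.85 pos [0.548  0.2306 0.0134] rpy [1.7967e+02 1.3000e-01 1.1198e+02] F [ 0.65 -0.08 -0.48] g 0.896
shift cm [ 0.08 -0.22  0.14] turn -0.00035073009672877673
```

View pics/wrist7.png

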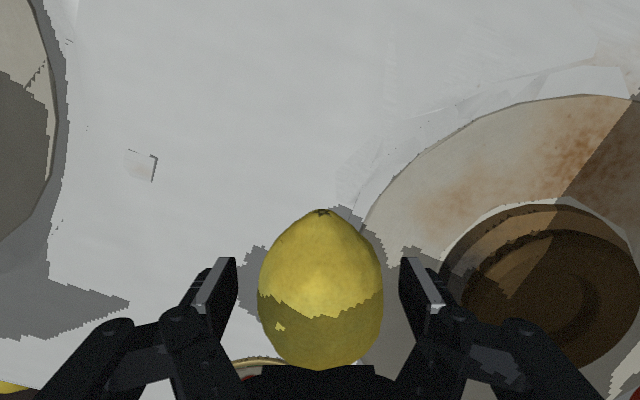

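```bash
python3 -m handwheel '[[[0,-0.2,0.4],0,0.1],[[0,-0.2,0.6],0,0.1],[[0,-0.2,0.6],0,0.25],[[0,-0.2,0.6],0,0.4],[[0,-0.2,0.6],0,0.5],[[0,-0.2,0.6],0,0.5],[[0,-0.2,0.6],0,0.5],[[0,-0.2,0.6],0,0.5]]' 30; python3 -c "
from h import *
go((.5457,.2306,.012),112)"
python3 -m handwheel '[[[0,0,-1],0,0.5],[[0,0,-3],0,0.5],[[0,0,-6],0,0.5],[[0,0,-10],0,0.5],[[0,0,-14],0,0.5],[[0,0,-17],0,0.5],[[0,0,-17],0,0.5]]' 30; python3 -c "
from h import *
go(w(-.035,0,.16),93.7)
import cv2
cv2.imwrite(f'pics/wrist8.png',camera('wrist')[:,:,::-1])"
```

```text
clock: 9.7
position: [0.5465, 0.2301, 0.0085]
tcp_rot: [179.6, 0.1, 112.0]
ft_force: [-1.5, -0.7, 5.4]
grip_width: 0.634
t 9.7 pos [0.5465 0.2301 0.0085] rpy [1.7962e+02 1.1000e-01 1.1198e+02] F [-1.53 -0.73  5.42] g 0.634
shift cm [ 0.08 -0.06 -0.35] turn -0.000404671925390315
clock: 10.4
position: [0.5478, 0.2308, 0.1841]
tcp_rot: [179.2, 0.0, 112.0]
ft_force: [1.1, 0.3, -1.6]
grip_width: 0.631
t 10.4 pos [0.5478 0.2308 0.1841] rpy [1.7916e+02 3.0000e-02 1.1195e+02] F [ 1.14  0.28 -1.64] g 0.631
shift cm [-23.56  -8.47   2.3 ] turn 0.3185726707155981
```

View pics/wrist8.png

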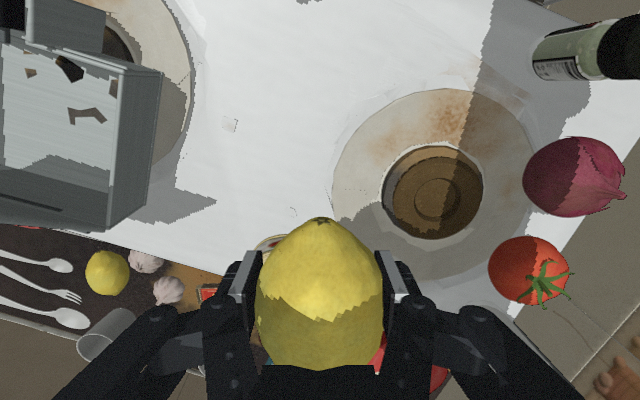

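```bash
python3 -m handwheel '[[[-1,-2,-1.5],0,0.5],[[-3,-4.5,-3],0.03,0.5],[[-5.5,-7,-3.5],0.08,0.5],[[-8.5,-9.5,-3.5],0.13,0.5],[[-11.5,-11.3,-3.5],0.18,0.5],[[-14.5,-11.3,-3.5],0.23,0.5],[[-17.5,-11.3,-3.5],0.28,0.5],[[-20.5,-11.3,-3.5],0.32,0.5],[[-22.6,-11.3,-3],0.32,0.5],[[-22.6,-11.3,-2],0.32,0.5],[[-22.6,-11.3,-2],0.32,0.5],[[-22.6,-11.3,-2],0.32,0.5]]'; python3 -c "
from h import *
go(w(-.065,0,.19),93.7)
go(w(-.042,0,.09),93.7)
import cv2
for n in ('scene','side'):
  cv2.imwrite(f'pics/{n}9.png',camera(n)[:,:,::-1])
a=cv2.imread('pics/scene9.png')[75:225,320:445];a=cv2.resize(a,None,fx=3,fy=3)
b=cv2.imread('pics/side9.png')[130:280,150:320]
cv2.imwrite('pics/c9.png',np.hstack([a,cv2.resize(b,(410,450))]))"
```

```text
clock: 11.65
position: [0.5253, -0.0205, 0.1994]
tcp_rot: [179.5, -0.1, 93.7]
ft_force: [-0.4, 0.1, -1.3]
grip_width: 0.634
t 11.65 pos [ 0.5253 -0.0205  0.1994] rpy [ 1.7949e+02 -1.5000e-01  9.3710e+01] F [-0.37  0.06 -1.34] g 0.634
shift cm [-0.09  0.22  0.94] turn 0.0001024295914813561
t 11.65 pos [ 0.5253 -0.0205  0.1994] rpy [ 1.7949e+02 -1.5000e-01  9.3710e+01] F [-0.37  0.06 -1.34] g 0.634
shift cm [-0.12  2.43 10.96] turn 0.0001024295914813561
```

View pics/c9.png

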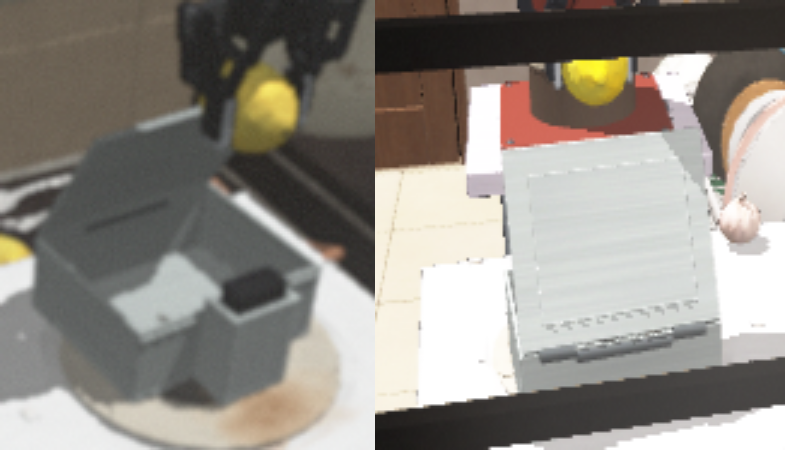

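```bash
python3 -m handwheel '[[[0,0.2,2],0,0.5],[[-0.1,0.3,4],0,0.5],[[-0.1,0.8,5],0,0.5],[[-0.1,1.5,6.5],0,0.5],[[-0.1,2.3,8],0,0.5],[[-0.1,2.4,9],0,0.5],[[-0.1,2.4,9],0,0.5],[[-0.1,2.4,9],0,0.5]]'; python3 -c "
from h import *
go(w(-.042,0,.085),93.7)
import cv2
for n in ('scene','wrist'):
  cv2.imwrite(f'pics/{n}10.png',camera(n)[:,:,::-1])
a=cv2.imread('pics/scene10.png')[75:225,320:445];a=cv2.resize(a,None,fx=3,fy=3)
b=cv2.imread('pics/wrist10.png')[100:400,120:500]
cv2.imwrite('pics/c10.png',np.hstack([a,cv2.resize(b,(410,450))]))"
```

```text
clock: 12.55
position: [0.5508, -0.0195, 0.1108]
tcp_rot: [179.4, -0.2, 93.7]
ft_force: [0.0, -0.3, -0.8]
grip_width: 0.633
t 12.55 pos [ 0.5508 -0.0195  0.1108] rpy [ 1.794e+02 -1.600e-01  9.373e+01] F [ 0.   -0.35 -0.83] g 0.633
shift cm [-0.03 -0.04  2.58] turn 0.0005139819745946087
```

View pics/c10.png

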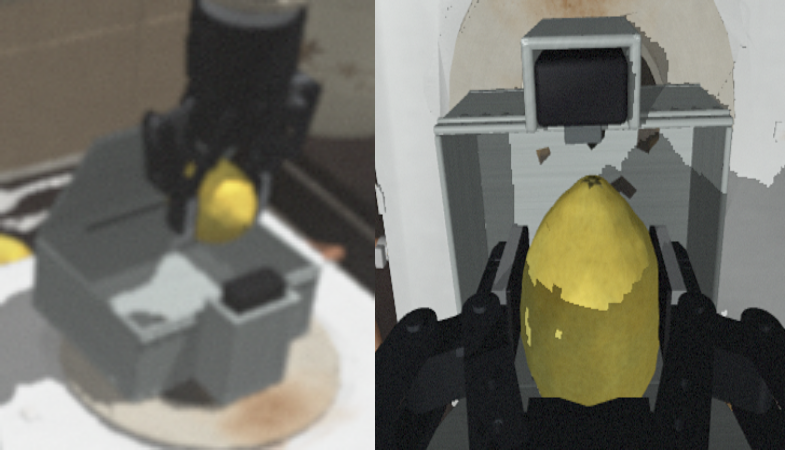

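```bash
python3 -m handwheel '[[[0,0,0.6],0,0.5],[[0,0,1.2],0,0.5],[[0,0,1.5],0,0.5],[[0,0,1.5],0,0.5]]'; python3 -m handwheel '[[[0,0,0.5],0,0.5],[[0,0,1],0,0.5],[[0,0,1.5],0,0.5],[[0,0,1.5],0,0.5]]';python3 -c "
from h import *
go(w(-.042,0,.07),93.7)"
```

```text
clock: 13.05
position: [0.5508, -0.0195, 0.0956]
tcp_rot: [179.4, -0.2, 93.7]
ft_force: [-0.6, -0.6, -1.7]
grip_width: 0.633
clock: 13.45
position: [0.5504, -0.0194, 0.0797]
tcp_rot: [179.5, -0.2, 93.7]
ft_force: [0.1, -0.2, -1.5]
grip_width: 0.628
t 13.45 pos [ 0.5504 -0.0194  0.0797] rpy [ 1.7948e+02 -1.6000e-01  9.3730e+01] F [ 0.12 -0.24 -1.5 ] g 0.628
shift cm [-0.03  0.01  0.97] turn 0.0004904372458958822
```

```bash
python3 -m handwheel '[[[0,0,0.5],0,0.5],[[0,0,1],0,0.5],[[0,0,1],0,0.5]]'; python3 -m handwheel '[[[0,0,0.5],0,0.5],[[0,0,1],0,0.5],[[0,0,1],0,0.5]]';python3 -c "
from h import *
go(w(-.042,0,.05),93.7)
import cv2
for n in ('scene','wrist'):
  cv2.imwrite(f'pics/{n}11.png',camera(n)[:,:,::-1])
a=cv2.imread('pics/scene11.png')[75:225,320:445];a=cv2.resize(a,None,fx=3,fy=3)
b=cv2.imread('pics/wrist11.png')[100:400,120:500]
cv2.imwrite('pics/c11.png',np.hstack([a,cv2.resize(b,(410,450))]))"
```

```text
clock: 13.75
position: [0.5509, -0.0194, 0.0695]
tcp_rot: [179.4, -0.1, 93.7]
ft_force: [2.7, 0.6, 0.3]
grip_width: 0.636
clock: 14.05
position: [0.5509, -0.0195, 0.0589]
tcp_rot: [179.5, -0.1, 93.7]
ft_force: [3.6, -0.1, 1.2]
grip_width: 0.628
t 14.05 pos [ 0.5509 -0.0195  0.0589] rpy [ 1.7946e+02 -1.3000e-01  9.3730e+01] F [ 3.62 -0.14  1.15] g 0.628
shift cm [-0.03 -0.04  0.89] turn 0.0005672049483575979
```

View pics/c11.png

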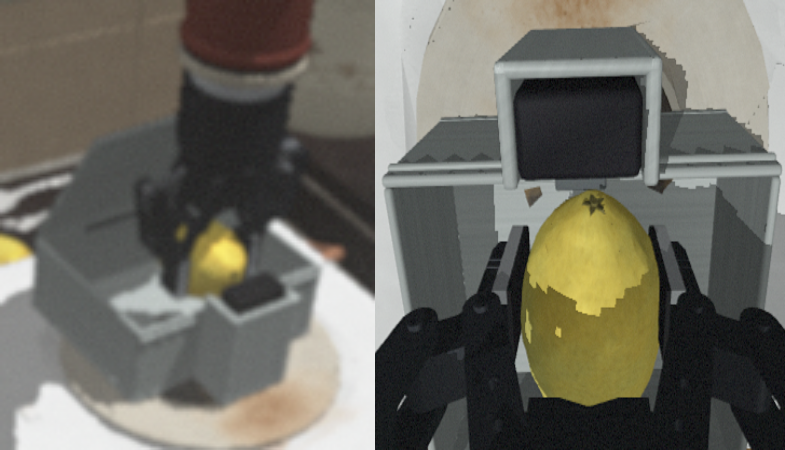

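The lemon's front tip lightly touches the catch (3.6 N). I'll shift back 4 mm and release.

```bash
python3 -m handwheel '[[[0,0.2,0],0,0.5],[[0,0.4,0],0,0.5],[[0,0.4,0],0,0.5]]'; python3 -m handwheel '[[[0,0,0.5],0,0.5],[[0,0,0.8],0,0.5],[[0,0,0.8],0,0.25],[[0,0,0.8],0,0.1],[[0,0,0.8],0,0],[[0,0,0.8],0,0],[[0,0,0.8],0,0],[[0,0,0.8],0,0]]';python3 -c "
from h import *
go(w(-.042,0,.15),93.7)
import cv2
for n in ('scene','wrist'):
  cv2.imwrite(f'pics/{n}12.png',camera(n)[:,:,::-1])
a=cv2.imread('pics/scene12.png')[75:225,320:445];a=cv2.resize(a,None,fx=3,fy=3)
b=cv2.imread('pics/wrist12.png')[100:400,120:500]
cv2.imwrite('pics/c12.png',np.hstack([a,cv2.resize(b,(410,450))]))"
```

```text
clock: 14.45
position: [0.5551, -0.0191, 0.0593]
tcp_rot: [179.5, -0.1, 93.7]
ft_force: [1.4, -0.4, -1.1]
grip_width: 0.632
clock: 15.25
position: [0.5545, -0.0192, 0.0509]
tcp_rot: [179.5, -0.1, 93.7]
ft_force: [-4.9, -1.1, -2.2]
grip_width: 1.002
t 15.25 pos [ 0.5545 -0.0192  0.0509] rpy [ 1.7953e+02 -1.4000e-01  9.3720e+01] F [-4.94 -1.05 -2.15] g 1.002
shift cm [-0.01 -0.31 -9.91] turn 0.0004226542483798679
```

View pics/c12.png

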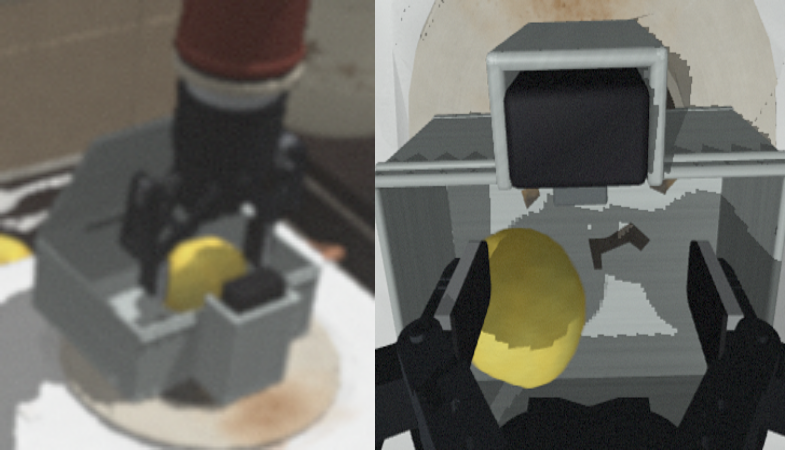

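```bash
python3 -m handwheel '[[[0,-0.3,-0.5],0,0],[[0,-0.6,-1.5],0,0],[[0,-0.8,-3.5],0,0],[[0,-1,-6],0,0],[[0,-1.5,-9],0,0],[[0,-3,-12],0,0],[[0,-4,-15],0,0],[[0,-4,-18],0,0],[[0,-4,-18],0,0]]';python3 -c "
from h import *
go(w(-.042,0,.15),93.7)
import cv2
for n in ('scene','wrist'):
  cv2.imwrite(f'pics/{n}13.png',camera(n)[:,:,::-1])
b=cv2.imread('pics/scene13.png')
cv2.imwrite('pics/c13.png',cv2.resize(b[100:350,180:500],None,fx=2,fy=2))"
```

```text
clock: 16.25
position: [0.5154, -0.0224, 0.2361]
tcp_rot: [179.0, -0.2, 93.7]
ft_force: [0.6, -0.6, -0.1]
grip_width: 1.0
t 16.25 pos [ 0.5154 -0.0224  0.2361] rpy [179.02  -0.25  93.71] F [ 0.63 -0.56 -0.11] g 1.0
shift cm [0.01 3.38 8.67] turn 0.0001425873287413202
```

View pics/c13.png

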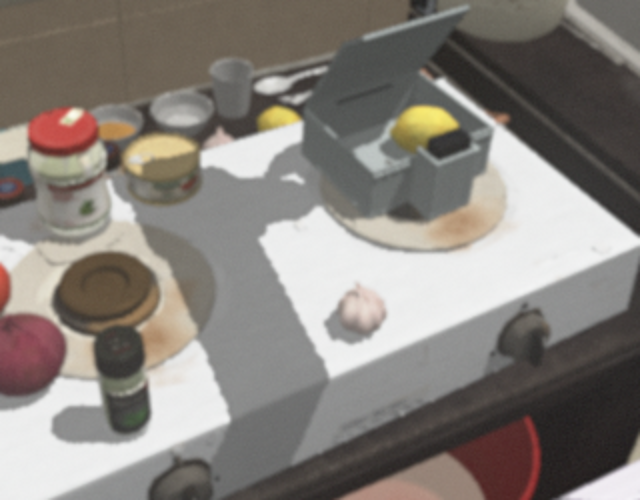

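View pics/wrist13.png

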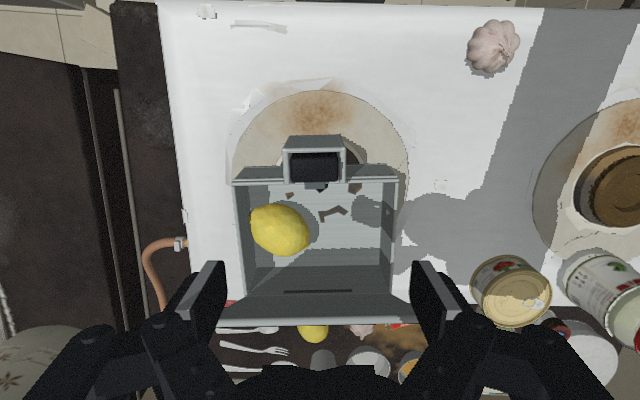

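The lemon is inside, at (279,230) in the wrist view, and the lid is open. I'll check the lemon's height, the lid angle and the bystanders.

```bash
python3 - <<'E'
from h import *
import cv2
np.set_printoptions(precision=4,suppress=True)
def blob(f,c):
    h=cv2.cvtColor(cv2.imread(f),cv2.COLOR_BGR2HSV);m=cv2.inRange(h,(18,110,50),(38,255,255))
    n,l,st,ce=cv2.connectedComponentsWithStats(m)
    i=min([i for i in range(1,n) if st[i,4]>150],key=lambda i:np.hypot(*(ce[i]-c)));print(st[i],ce[i]);x,y,w_,h_=st[i,:4]
    return x+w_/2,y+h_/2
a=blob("pics/wrist13.png",(279,230));b=blob("pics/scene13.png",(392,163))
x,e=tri(ray("wrist",*a),ray("scene",*b));print(x,e)
p=plane("wrist",*a,.033)
for q in(x,p):
  d=q-O;c,s=np.cos(YAW),np.sin(YAW);print("box frame",c*d[0]+s*d[1],-s*d[0]+c*d[1],q[2])
# lid edge in scene: expected corners at 60deg
m=camera_model("scene");T=np.array(m["cam_to_world"])
for yb in(.084,-.084):
  q=T[:3,:3].T@(w(.066-.136*np.cos(1.05),yb,.066+.136*np.sin(1.05))-T[:3,3]);print("exp lid corner",q[:2]/q[2]*m["fx"]+[m["cx"],m["cy"]])
A=cv2.imread("pics/scene0.png").astype(int);B=cv2.imread("pics/scene13.png").astype(int)
for nm,r in(("garlic",(242,268,348,374)),("jar",(262,318,228,256))):
    a_=cv2.cvtColor(A[r[0]:r[1],r[2]:r[3]].astype(np.uint8),cv2.COLOR_BGR2GRAY);b_=cv2.cvtColor(B[r[0]-8:r[1]+8,r[2]-8:r[3]+8].astype(np.uint8),cv2.COLOR_BGR2GRAY)
    _,v,_,l=cv2.minMaxLoc(cv2.matchTemplate(b_,a_,cv2.TM_CCOEFF_NORMED));print(nm,v,l[0]-8,l[1]-8)
cv2.imwrite("pics/z14.png",cv2.resize(cv2.imread("pics/scene13.png")[90:220,320:445],None,fx=4,fy=4,interpolation=cv2.INTER_CUBIC))
E
```

```text
[ 249  203   61   53 2440] [278.773  229.0807]
[376 153  33  22 455] [390.9099 162.3121]
[ 0.5895 -0.0596  0.0394] [np.float64(0.001756030469535114), np.float64(0.0017560304695352226)]
box frame -0.005785629284987957 -0.04231817760635626 0.0394047907761242
box frame -0.004363813634574573 -0.04405193340602416 0.032999999999999974
exp lid corner [351.0714 122.8068]
exp lid corner [415.2695 104.5358]
garlic 0.998969316482544 0 0
jar 0.998385488986969 0 0
```

View pics/z14.png

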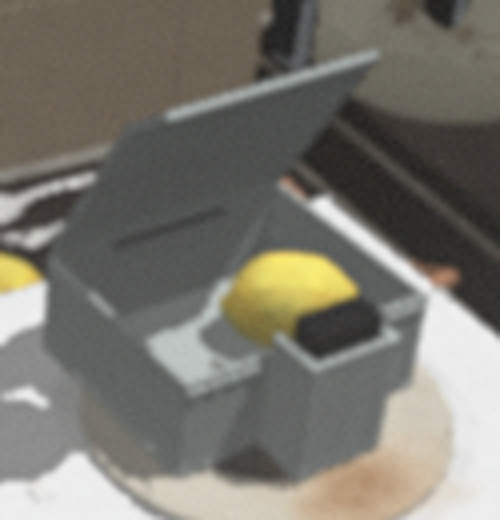

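```bash
python3 -c "
from station import workorder,telemetry
print(telemetry.get_state()['ft_force']);print(workorder.job_done())"
```

```text
[ 1.24261941  0.24316074 -0.52428778]
the job is handed in; nothing more can be done
None
```

The box is open with its lid at the stop, the lemon is inside, and I handed the job in at about 16 s. The hand-in reports no verdict.

**How it went:** I pressed the button with the closed fingertips, which also overlapped the lid's front edge. When the catch let go, the lid came up about 0.1 rad against the fingertips, and I followed its arc up at about 0.5 rad/s. I then gripped the lemon slightly off-centre, lowered it into the front half of the box with the tool vertical, and dropped it the last few centimetres.

**Last checks:**
- **Lemon:** its centre is at about (-5, -43) mm in the box frame. I measured it 33–39 mm above the underside; the limit is 55 mm. The two views disagreed by about 3.5 mm, partly because the button hides some of the lemon.
- **Lid:** its front corners match the fully open position to about a pixel.
- **Garlic and spice jar:** neither moved by a visible pixel.
- **Gripper:** it was clear of everything, with only sensor noise on the force reading.

**Light contacts on the way:**
- The lemon's tip touched the catch with about 4 N.
- Just before I withdrew, there was a push of about 5 N, probably the gripper body against the open lid.
- The lid's speed was never measured directly. It follows from the finger motion.

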